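Clamp a saddle bracket in the weld jig

TASK

Push the loose saddle bracket along the weld jig until it sits fully home against the end stop, then press the toggle clamp's raised handle down until it snaps over and locks, holding the bracket there. Work gently: do not ram the bracket into the stop, press the handle only as hard as the snap needs without bearing down on it once it is over, and leave the things lying around where they are.

Things in the scene. Friction and masses are not known exactly. Their poses are not given: they have to be found in the camera images.
- jig: Grey steel weld jig bolted to the table: base plate 310 (x) x 130 (y) x 12 mm. Its x axis runs along it from the open loading end to the end stop, then the clamp and its handle. Two side rails 10 mm high, 54 mm apart, run along x from 190 to 10 mm before the stop. Origin: on the table top, below the middle of the stop's face; the plate spans x = -220 to +90 mm.
- stop (a point): Middle of the end stop's face, at the height of the plate's top (12 mm above the table); axes as the jig's. The stop is a pair of steel blocks 16 mm high.
- nose (a point): Middle of the bracket's leading edge, on its underside; meets stop when the bracket is home. Its x axis points to the stop.
- bracket: Loose steel angle bracket, 0.2 to 0.33 kg, flat in the jig's channel 30 to 60 mm short of the stop: a foot 120 (x) x 50 (y) x 6 mm and, at its tail (x = -60 mm), an upright 8 mm thick, 45 mm high, with a round saddle cut-out leaving 30 mm height in the middle. Push low on the upright's outer (-x) face. Origin: middle of its underside.
- clamp_foot (a point): Point on the jig plate's top straight below the handle's pivot, 45 mm past the stop's face; axes as the jig's. The clamp itself is not measured: it is bolted on packing of unknown thickness, 0 to 30 mm. The pivot lies 55 mm plus the packing above this point. The plain handle reaches 145 mm from the pivot towards jig +x; its rubber grip spans 83 to 145 mm, 30 mm wide, 12 mm thick.
- press_spot (a point): Point at plate-top height below where the grip's best pressing place (125 mm from the pivot) comes to lie when locked; axes as the jig's. The grip's upper face is then level, 61 mm plus the unknown packing (0 to 30 mm) above it.
- pad_spot (a point): Point on the plate, 30 mm before the stop, over which the clamp arm's sprung pad comes down as the handle goes down. While the handle is up the arm stands up over the stop and holds the pad out over the bracket's front half, up to 80 mm before the stop and 55 to 150 mm above the plate: keep clear of it.
- clamp_handle (a joint): Handle angle, rad. 0: open, sloping up 0.88 rad above level towards jig +x. 0.88: locked, level, at a rigid end stop. Stiff; stays where left before the snap. Resistance 125 mm from the pivot grows to a peak of 9 to 14 N (to 18 with rubbing) near 0.65 rad, then falls; past 0.83 rad it jumps to the end stop and locks. Nearer the pivot: more. It bends over 28 N, or over 15 N once locked.
- hammer: Bystander, leave alone: a hammer lying beside the jig, about 0.3 m long; origin at its middle.
- pipe_offcut: Bystander, leave alone: a short steel pipe offcut, 80 mm across, 60 mm high; origin at the centre of its underside.
- tip_jar: Bystander, leave alone: a jar, 60 mm across, 70 mm high; origin at the centre of its underside.
- blanks: Bystander, leave alone: a stack of sheet blanks, 100 x 70 x 30 mm; origin at the centre of its underside.
Mind the look-alikes: they are no part of the job. What is shaped like the bracket but green is not meant.

How it is judged (in metres and radians):
On the way, in this order (a step that is already met when the one before it is completed fails the run):
1. the bracket is home against the stop, the clamp still open (x of nose in the frame of stop between -0.003 and 0.003 m and y of nose in the frame of stop between -0.006 and 0.006 m and z of nose in the frame of stop below 0.003 m and angle between bracket's own z axis and vertical below 0.06 rad and value of joint clamp_handle below 0.5 rad), for 0.2 s.
2. the handle has snapped over and locked with the bracket home (x of nose in the frame of stop between -0.003 and 0.003 m and y of nose in the frame of stop between -0.006 and 0.006 m and z of nose in the frame of stop below 0.003 m and angle between bracket's own z axis and vertical below 0.06 rad and value of joint clamp_handle above 0.86 rad), for 0.2 s.
At the end, for the whole second after the job is handed in: The bracket lies flat and at rest in the channel with its leading edge within 3 mm of the stop, and the clamp handle is locked (joint above 0.86 rad of 0.88) (all of step 2 and linear speed of bracket below 0.01 m/s); the robot touches nothing.
It fails at once if the handle is pressed with more than 28 N (contact force between any of the fingers, the arm and clamp_handle above 28 N).
It fails at once if the bracket is rammed against the jig with more than 40 N (contact force between bracket and jig above 40 N).
It fails at once if the locked handle is borne down on with more than 15 N (value of joint clamp_handle above 0.86 rad and contact force between any of the fingers, the arm and clamp_handle above 15 N).
It fails at once if a bystander (hammer, jar, pipe offcut, stack of blanks) is shifted more than 20 mm (distance of any of hammer, pipe_offcut, tip_jar, blanks from where it was at the start of the episode above 0.02 m).
It also fails if it takes over 59 s, if anything falls off the work surface, if the arm or the gripper's body presses on something with over 40 N, if the wrist force passes 120 N, or if a joint passes its speed limit or range.

ROBOT

A 6-joint arm with a two-finger parallel gripper is mounted at the origin on the work surface. World frame = base frame: x ahead of the robot, y to its left, z up, the work surface at z = 0. Lengths are in m, angles in degrees, forces in N, time in s.
With the tool pointing down it reaches from about 0.25 to 0.725 m from the base axis. Payload 4 kg.
Tool frame: the origin (TCP) lies on the centre line of the jaws, within the pads' length; the fingertips stand 17 mm ahead of it and the grasp point (between the pads) lies 2 mm behind it; z points along the fingers, y is the line along which they close (so a half turn about z gives the same grasp; the last joint's range is limited). The gripper opens to 85 mm and grips with 20 to 120 N. Pads are 22 mm wide; open, the fingers measure 114 mm over their backs; the gripper's body (76 mm by 85 mm) begins 54 mm behind the grasp point. The pads swing forward as they close: fully open they stand 13 mm farther back than shut.
Start: joints at [64.171, 13.785, 0.286, 76.501, 0, 90], TCP at [0.218, 0.45, 0.248] pointing down, gripper open.
Joint ranges: [-155.79, 155.79], [-60.16, 107.12], [-62.33, 73.08], [-114, 123.19], [-81.49, 82.49], [-180, 180]. Speed limits (degrees/s): [159.86, 159.86, 180, 180, 180, 180].

INTERFACE

Orientations are given as [roll, pitch, yaw] about the fixed x, y, z axes, in that order (R = Rz(yaw) Ry(pitch) Rx(roll)).
In Python, from workcell import manip gives the robot as it stands.
- The arm moves only by the tool send_rows, never from a script. Its argument "commands" is text: rows parted by semicolons, each of 7 numbers parted by spaces: the shift along the tool's x, y, z in m, then the turn, a rotation vector about the tool's x, y, z in rad, then the finger opening in m, from 0 to 0.0854. In form: tx ty tz rx ry rz grip; .... A call has exactly 8 rows; each row shifts and turns the commanded pose from where the row before left it, along the tool's axes as they then stand; what a row does not reach is not made up. A row lasts 1/10 s, in which the tool goes at most 50 mm and 8.59 degrees, less where a joint would pass 70% of its speed; a pose out of reach is approached as far as the arm can. A call is refused whole if a number of a shift passes 0.05 or a number of a turn 0.15, either way. A call with a gripper value outside its range is refused whole. The fingers move at their own pace and stop on an object; the grip force is fixed at half the most. Time passes only in rows, so rows that do not move let the fingers close, or fill a call up. It gives the time, the measured TCP pose, the force, the opening and the grip force at its end, in the units of the state.
- manip.sense(): the state, without advancing time (a new reading comes with each control period).
- manip.grab_frame(name): name is "side" or "top"; returns (picture, depth): 384x512x3 uint8, blue, green, red; 384x512 float32, m along the optical axis (not along the pixel's ray), 0 where there is no reading.
- manip.camera_model(name): a dict with "fx", "fy", "cx", "cy" (pixels), "R" (3x3) and "t" (3): a world point X has camera coordinates R X + t. Camera axes: x right, y down, z forward; pixel columns grow to the right and rows downward; lengths in m; the calibration is good to about 2 mm. A picture is of the moment at which its call begins. camera_model takes no time and is no camera call.
- manip.finish_job(): hands the job in; it is judged then, once.
Trained networks look in the newest picture that a camera, given by its name, has taken for a name from the list of things; names that differ only in an ending like _2 or _b are one class to them, and where a whole thing is asked for, a point or a joint stands for the part that bears it (a point fixed in the world has none). Each returns a list of dicts, best first, with "conf" (0 to 1); they miss things now and then, are a little off and sometimes report something else, mostly with a low value. They report only what shows in the picture. A call takes as long as a camera call. They do not tell look-alikes from the thing itself.
- manip.spot_in(thing, camera): "point" ([x, y, z] in m, in the coordinates of the camera as it stood for that picture, good to about 4 mm: the middle of the surface that is visible of it).
- manip.mark_of(thing, camera): "point" ([x, y, z] in m, in the coordinates of the camera as it stood for that picture, good to about 4 mm: a listed point, or the origin of a listed thing).
The state is a dict: "t": time; "joint_positions": joint angles; "dq": joint speeds; "joint_efforts": joint torques, N m; "position": TCP position; "tcp_rot": TCP orientation; "wrist_force": force on the tool from outside, world axes, zero at the start; "wrist_torque": the same for the moment, N m; "width": opening from 0.0 (shut) to 1.0 (fully open); "grasp_force": force on a finger pad.
Only numpy, scipy, OpenCV 4.12 (cv2) and the standard library are available. Lean on these libraries where they do the work, as an engineer would, in place of code of your own. Each camera call takes 0.05 s, during which the arm holds its last target. There are 200 camera calls.

## Working session

There is one attempt and no reset: what is moved stays moved. The work goes in short steps, Python scripts to look and compute and a tool call to move; the robot and the scene stay as the last step left them, time stands still between calls to the robot, and variables do not carry over. Pictures are saved under pics/ and viewed, at most 10 in all, crops included, and the job is handed in when it is done.

Besides the shell and the picture viewer there is one more tool, called after "Request:" as name(argument=value, ...) on one line, values as JSON. send_rows: Moves the arm, as the interface text tells. Its arguments: {"type":"object","properties":{"commands":{"type":"string"}},"required":["commands"]}

```bash
mkdir -p pics
cat > h.py <<'E'
from workcell import manip
import numpy as np, cv2
def w(cam,p):
    m=manip.camera_model(cam); return np.array(m["R"]).T@(np.array(p)-np.array(m["t"]))
def px(cam,X):
    m=manip.camera_model(cam); c=np.array(m["R"])@np.array(X)+np.array(m["t"]); return (m["fx"]*c[0]/c[2]+m["cx"],m["fy"]*c[1]/c[2]+m["cy"])
def cloud(cam,d):
    m=manip.camera_model(cam); v,u=np.mgrid[:d.shape[0],:d.shape[1]]
    c=np.stack([(u-m["cx"])/m["fx"]*d,(v-m["cy"])/m["fy"]*d,d],-1)
    return (c-np.array(m["t"]))@np.array(m["R"])
E
python3 - <<'E'
from h import *
ims=[]
for c in("side","top"):
    im,d=manip.grab_frame(c); np.savez(c+"0.npz",im=im,d=d); ims.append(im)
    m=manip.camera_model(c); print(c,m["fx"],np.round(-np.array(m["R"]).T@m["t"],3))
    for f,names in((manip.mark_of,["jig","stop","nose","bracket","clamp_foot","press_spot","pad_spot","hammer","pipe_offcut","tip_jar","blanks"]),(manip.spot_in,["bracket","clamp_handle"])):
        for n in names:
            for r in f(n,c)[:3]:
                X=w(c,r["point"]); print(f.__name__,n,round(r["conf"],2),np.round(X,3),np.round(px(c,X)))
cv2.imwrite("pics/a.png",cv2.resize(ims[0],(800,600))); cv2.imwrite("pics/b.png",cv2.resize(ims[1],(800,600)))
s=manip.sense(); print(s["t"],s["position"],s["tcp_rot"])
E
```

```text
side 493.27532747242344 [ 0.03  -0.972  1.26 ]
call jig 0.91 [ 0.509  0.019 -0.001] [251. 219.]
call jig 0.15 [ 0.518 -0.021  0.013] [258. 224.]
call stop 0.85 [0.503 0.019 0.014] [249. 217.]
call nose 0.59 [ 0.518 -0.018  0.009] [258. 224.]
call nose 0.59 [ 0.782 -0.267 -0.002] [367. 249.]
call bracket 0.77 [ 0.75  -0.218  0.001] [350. 241.]
call bracket 0.65 [ 0.539 -0.074  0.013] [272. 232.]
call bracket 0.35 [ 0.513 -0.009  0.008] [255. 223.]
call pad_spot 0.81 [ 0.513 -0.011  0.009] [255. 223.]
call hammer 0.85 [ 0.344 -0.385 -0.004] [263. 338.]
call pipe_offcut 0.89 [ 0.67   0.433 -0.002] [240. 136.]
call tip_jar 0.51 [0.432 0.457 0.   ] [182. 151.]
call tip_jar 0.41 [0.486 0.06  0.01 ] [239. 212.]
call blanks 0.73 [ 0.654 -0.402  0.002] [359. 297.]
call bracket 0.93 [ 0.745 -0.213  0.01 ] [348. 239.]
call clamp_handle 0.86 [0.47  0.11  0.145] [226. 176.]
top 483.5418572885184 [0.28  0.015 1.669]
call jig 0.73 [0.505 0.013 0.003] [255. 213.]
call stop 0.56 [0.507 0.015 0.015] [254. 212.]
call nose 0.74 [ 0.783 -0.271  0.006] [335. 138.]
call nose 0.69 [ 0.52  -0.025  0.011] [265. 209.]
call bracket 0.94 [ 0.541 -0.077  0.013] [281. 203.]
call bracket 0.74 [ 0.752 -0.221  0.001] [321. 146.]
call clamp_foot 0.58 [0.487 0.057 0.016] [241. 217.]
call clamp_foot 0.5 [ 0.536 -0.076  0.016] [280. 204.]
call pad_spot 0.78 [ 0.515 -0.013  0.015] [262. 210.]
call hammer 0.65 [ 0.346 -0.392  0.003] [372. 262.]
call pipe_offcut 0.54 [0.673 0.432 0.002] [137. 163.]
call tip_jar 0.88 [0.437 0.445 0.005] [128. 230.]
call blanks 0.58 [ 0.651 -0.412  0.   ] [375. 175.]
call bracket 0.97 [ 0.746 -0.217  0.008] [321. 147.]
call bracket 0.75 [ 0.539 -0.089  0.02 ] [284. 203.]
call clamp_handle 0.7 [0.47  0.107 0.149] [225. 217.]
1.4 [0.21782408 0.45002979 0.2482973 ] [-1.7999693e+02  5.0998432e-04  1.5417197e+02]
```

View pics/a.png

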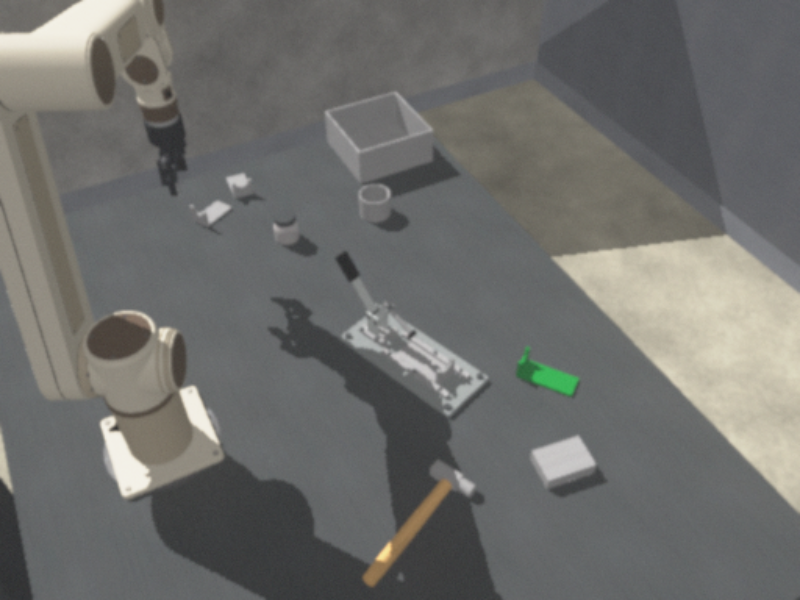

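View pics/b.png

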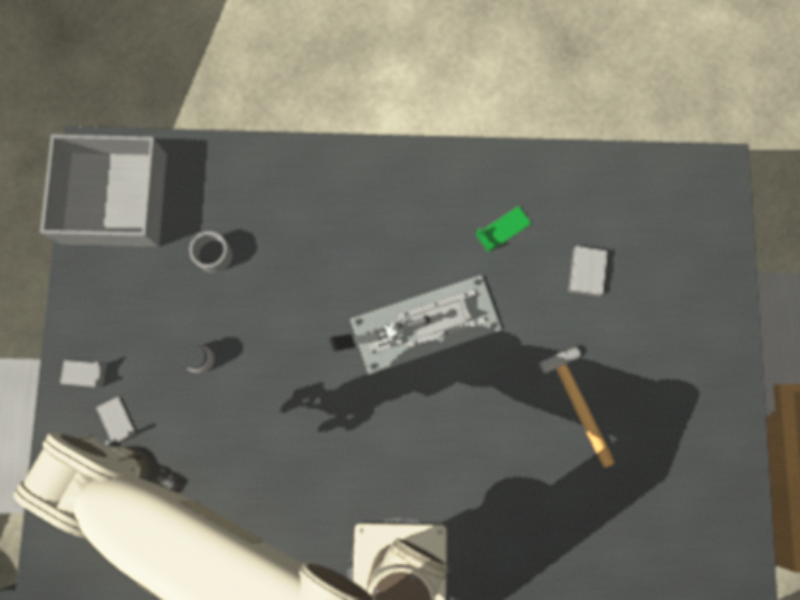

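The real bracket is the grey one in the jig (top view 430,318 in the picture, 281,203 raw). The look-alike is the green one (503,228). The handle points to the left at (345,342), and the hammer, blanks, jar and pipe are all clear of the jig. Next I'll fit the jig and bracket from depth and check with one close crop.

Run:
```python
from h import *
for c in("top","side"):
    z=np.load(c+"0.npz"); P=cloud(c,z["d"]); im=z["im"]
    near=(abs(P[...,0]-.52)<.2)&(abs(P[...,1]+.02)<.25)&(z["d"]>0)&(im[...,1].astype(int)-im[...,2]<40)
    print(c,"table z",np.median(P[...,2][near&(P[...,2]<.006)]))
    m=near&(P[...,2]>.007)&(P[...,2]<.04)
    m=cv2.morphologyEx(m.astype(np.uint8),cv2.MORPH_OPEN,np.ones((3,3)))
    n,l,s,_=cv2.connectedComponentsWithStats(m); k=1+s[1:,4].argmax()
    q=P[l==k][:,:2].astype(np.float32); r=cv2.minAreaRect(q*1000); print(r, np.round(cv2.boxPoints(r)))
    hi=near&(P[...,2]>.09); print("high n",hi.sum())
    a=np.deg2rad(r[2]); 
    # axis est
    d=np.array([.505,.017])-np.array([.540,-.078]); d/=np.linalg.norm(d); print("ax",d,np.degrees(np.arctan2(d[1],d[0])))
z=np.load("top0.npz"); a=z["im"][165:260,200:320]; z=np.load("side0.npz"); b=z["im"][155:275,205:325]
cv2.imwrite("pics/c.png",np.hstack([cv2.resize(a,(400,317),interpolation=2),cv2.resize(b,(317,317),interpolation=2)]))
```

```text
top table z 0.0001398744321606273
((524.8638916015625, -48.74479675292969), (131.13450622558594, 309.89312744140625), 20.227088928222656) [[ 410.   74.]
 [ 517. -217.]
 [ 640. -171.]
 [ 533.  119.]]
high n 309
ax [-0.34570536  0.93834312] 110.2248594311681
side table z 0.0007462253028823723
((524.78955078125, -44.225921630859375), (135.79405212402344, 312.45965576171875), 20.08605194091797) [[ 407.   79.]
 [ 515. -214.]
 [ 642. -168.]
 [ 535.  126.]]
high n 362
ax [-0.34570536  0.93834312] 110.2248594311681
```

View pics/c.png

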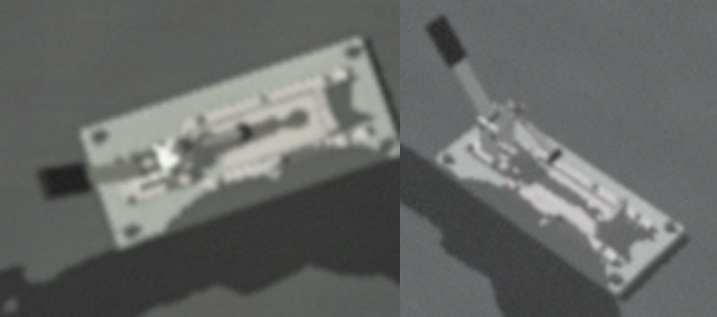

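The crop confirms the grey bracket in the channel, with its upright at the loading end and the handle raised at the other end. Next I'll take height profiles in the jig frame.

```bash
cat >> h.py <<'E'
O=np.array([.5025,.0142,0]); th=np.deg2rad(110.15); J=np.array([[np.cos(th),np.sin(th),0],[-np.sin(th),np.cos(th),0],[0,0,1]])
def tj(P): return (P-O)@J.T
E
python3 - <<'E'
from h import *
for c in("top","side"):
    z=np.load(c+"0.npz"); Q=tj(cloud(c,z["d"])); 
    m=(abs(Q[...,1])<.028)&(Q[...,0]>-.24)&(Q[...,0]<.2)&(z["d"]>0); q=Q[m]
    print(c); 
    for x in np.arange(-.22,.18,.008):
        s=q[abs(q[:,0]-x)<.004]
        if len(s): print(round(x,3),len(s),"zmax %.3f med %.3f"%(s[:,2].max(),np.median(s[:,2])), "y@max %.3f"%s[s[:,2].argmax(),1])
    h=q[(q[:,0]<-.1)&(q[:,2]>.035)]; print("upright",np.round(h*1000))
    g=(abs(Q[...,1])<.05)&(Q[...,0]>.085)&(Q[...,0]<.2)&(Q[...,2]>.08)
    g=Q[g]; print("grip fit z=a x+b",np.polyfit(g[:,0],g[:,2],1),g.min(0),g.max(0),np.median(g,0))
E
```

```text
top
-0.22 23 zmax 0.019 med 0.009 y@max -0.023
-0.212 40 zmax 0.021 med 0.013 y@max -0.019
-0.204 32 zmax 0.018 med 0.012 y@max 0.026
-0.196 37 zmax 0.020 med 0.014 y@max 0.001
-0.188 37 zmax 0.022 med 0.013 y@max 0.015
-0.18 37 zmax 0.022 med 0.013 y@max -0.028
-0.172 35 zmax 0.021 med 0.011 y@max -0.015
-0.164 17 zmax 0.021 med 0.013 y@max 0.021
-0.156 37 zmax 0.062 med 0.047 y@max -0.023
-0.148 57 zmax 0.056 med 0.022 y@max 0.024
-0.14 34 zmax 0.025 med 0.019 y@max -0.019
-0.132 38 zmax 0.031 med 0.018 y@max 0.013
-0.124 35 zmax 0.027 med 0.018 y@max 0.002
-0.116 38 zmax 0.025 med 0.019 y@max 0.012
-0.108 35 zmax 0.027 med 0.018 y@max -0.027
-0.1 40 zmax 0.029 med 0.018 y@max -0.026
-0.092 34 zmax 0.024 med 0.018 y@max -0.006
-0.084 37 zmax 0.026 med 0.019 y@max 0.017
-0.076 29 zmax 0.082 med 0.017 y@max 0.002
-0.068 38 zmax 0.095 med 0.022 y@max 0.002
-0.06 44 zmax 0.095 med 0.021 y@max -0.001
-0.052 37 zmax 0.097 med 0.020 y@max 0.003
-0.044 36 zmax 0.102 med 0.020 y@max 0.002
-0.036 40 zmax 0.107 med 0.014 y@max 0.003
-0.028 34 zmax 0.109 med 0.015 y@max 0.001
-0.02 40 zmax 0.1
[... 5192 characters left out ...]
59.]
 [-151.   10.   47.]
 [-151.    5.   42.]
 [-153.    2.   41.]
 [-154.   -1.   40.]
 [-148.   21.   49.]
 [-151.   20.   51.]
 [-155.   20.   54.]
 [-155.   15.   49.]
 [-157.   12.   48.]
 [-156.    6.   42.]
 [-156.    1.   38.]
 [-148.   21.   44.]
 [-154.   24.   52.]
 [-156.   20.   51.]
 [-153.   12.   40.]
 [-153.    7.   37.]
 [-149.   22.   42.]
 [-154.   23.   47.]
 [-154.   19.   43.]
 [-156.   15.   41.]
 [-150.   23.   39.]
 [-153.   22.   40.]
 [-154.   18.   37.]
 [-157.   16.   37.]
 [-152.   25.   37.]
 [-154.   23.   36.]]
grip fit z=a x+b [1.21465394 0.01855354] [ 0.08500157 -0.01653533  0.11512251] [0.14146228 0.01781675 0.18714101] [0.11385245 0.00053591 0.15733065]
```

Request:
send_rows(commands="-0.0364 -0.025 0 0 0 0 0;-0.0364 -0.025 0 0 0 0 0;-0.0364 -0.025 0 0 0 0 0;-0.0364 -0.025 0 0 0 0 0;-0.0364 -0.025 0 0 0 0 0;-0.0364 -0.025 0 0 0 0 0;-0.0364 -0.025 0 0 0 0 0;-0.0364 -0.025 0 0 0 0 0")

```text
t: 2.2
position: [0.3935, 0.1415, 0.2486]
tcp_rot: [180.0, 0.0, 154.2]
wrist_force: [1.0, 0.7, 0.0]
width: -0.0
grasp_force: 0.0
```

Request:
send_rows(commands="-0.0364 -0.025 0 0 0 0 0;-0.0364 -0.025 0 0 0 0 0;-0.0364 -0.025 0 0 0 0 0;-0.0364 -0.025 0 0 0 0 0;-0.0364 -0.025 0 0 0 0 0;-0.0364 -0.025 0 0 0 0 0;-0.0364 -0.025 0 0 0 0 0;-0.0364 -0.025 0 0 0 0 0")

```text
t: 3.0
position: [0.5685, -0.1655, 0.2483]
tcp_rot: [180.0, 0.0, 154.2]
wrist_force: [1.0, 0.6, 0.2]
width: 0.0
grasp_force: 0.0
```

Request:
send_rows(commands="0 0 0.01 0 0 0.096 0;0 0 0.01 0 0 0.096 0;0 0 0.01 0 0 0.096 0;0 0 0.01 0 0 0.096 0;0 0 0.01 0 0 0.096 0;0 0 0.01 0 0 0.096 0;0 0 0.01 0 0 0.096 0;0 0 0.01 0 0 0.096 0")

```text
t: 3.8
position: [0.5678, -0.1638, 0.1678]
tcp_rot: [-180.0, -0.0, 109.9]
wrist_force: [-0.2, 0.7, 0.3]
width: 0.0
grasp_force: 0.0
```

Run:
```python
from h import *
im,d=manip.grab_frame("side"); Q=tj(cloud("side",d))
it,dt=manip.grab_frame("top")
s=manip.sense(); T=tj(np.array(s["position"])); print("tcp jig",T)
m=(d>0)&(abs(Q[...,0]-T[0])<.06)&(abs(Q[...,1]-T[1])<.06)&(Q[...,2]>.08)
q=Q[m]
for z in np.arange(.11,.26,.008):
    e=q[abs(q[:,2]-z)<.004]
    if len(e): print(round(z,3),len(e),np.round(e.min(0),3),np.round(e.max(0),3))
cv2.imwrite("pics/d.png",np.hstack([cv2.resize(im[140:290,190:340],(400,400),interpolation=2),cv2.resize(it[130:280,190:340],(400,400),interpolation=2)]))
```

```text
tcp jig [-0.1888929   0.00087145  0.16658946]
0.15 1 [-0.194  0.     0.149] [-0.194  0.     0.149]
0.158 10 [-0.198 -0.003  0.155] [-0.181  0.011  0.162]
0.166 16 [-0.199 -0.008  0.162] [-0.182  0.013  0.169]
0.174 12 [-0.199 -0.008  0.171] [-0.183  0.015  0.178]
0.182 10 [-0.199 -0.007  0.178] [-0.19   0.014  0.184]
0.19 7 [-0.199 -0.027  0.187] [-0.191  0.009  0.191]
0.198 26 [-0.2   -0.031  0.194] [-0.173  0.028  0.202]
0.206 36 [-0.201 -0.04   0.203] [-0.175  0.037  0.209]
0.214 30 [-0.203 -0.046  0.211] [-0.175  0.042  0.218]
0.222 38 [-0.205 -0.047  0.218] [-0.184  0.046  0.226]
0.23 36 [-0.206 -0.058  0.226] [-0.195  0.053  0.234]
0.238 49 [-0.206 -0.057  0.235] [-0.176  0.061  0.242]
0.246 55 [-0.207 -0.059  0.242] [-0.176  0.061  0.249]
0.254 47 [-0.209 -0.009  0.25 ] [-0.178  0.053  0.258]
```

View pics/d.png

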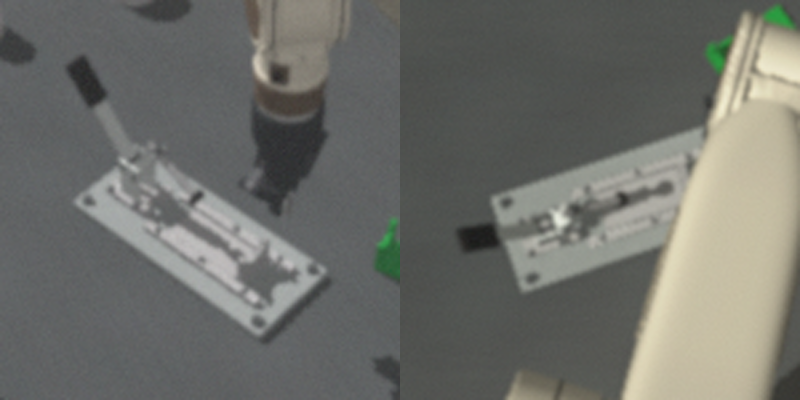

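The closed fingers are above the loading end, behind the upright. Depth puts the tips 17 mm below the TCP, as stated. I'll descend and then creep forward.

Request:
send_rows(commands="0 0 0.02 0 0 0 0;0 0 0.02 0 0 0 0;0 0 0.02 0 0 0 0;0 0 0.02 0 0 0 0;0 0 0.02 0 0 0 0;0 0 0.015 0 0 0 0;0 0 0.008 0 0 0 0;0 0 0.005 0 0 0 0")

```text
t: 4.7
position: [0.5678, -0.1637, 0.04]
tcp_rot: [-180.0, -0.0, 110.2]
wrist_force: [0.1, 0.3, 0.4]
width: 0.001
grasp_force: 0.0
```

Request:
send_rows(commands="0.003 0 0 0 0 0 0;0.003 0 0 0 0 0 0;0.003 0 0 0 0 0 0;0.003 0 0 0 0 0 0;0.003 0 0 0 0 0 0;0.003 0 0 0 0 0 0;0.002 0 0 0 0 0 0;0.002 0 0 0 0 0 0")

```text
t: 5.5
position: [0.5603, -0.1431, 0.0404]
tcp_rot: [180.0, 0.0, 110.2]
wrist_force: [-0.1, -1.3, -0.4]
width: -0.002
grasp_force: 0.5
```

Request:
send_rows(commands="0.002 0 0 0 0 0 0;0.002 0 0 0 0 0 0;0.002 0 0 0 0 0 0;0.002 0 0 0 0 0 0;0.002 0 0 0 0 0 0;0.002 0 0 0 0 0 0;0.002 0 0 0 0 0 0;0.002 0 0 0 0 0 0")

```text
t: 6.3
position: [0.5547, -0.128, 0.0404]
tcp_rot: [180.0, 0.0, 110.2]
wrist_force: [-0.2, -1.8, 0.3]
width: 0.003
grasp_force: 0.7
```

Request:
send_rows(commands="0.002 0 0 0 0 0 0;0.002 0 0 0 0 0 0;0.002 0 0 0 0 0 0;0.002 0 0 0 0 0 0;0.002 0 0 0 0 0 0;0.001 0 0 0 0 0 0;0.001 0 0 0 0 0 0;0.001 0 0 0 0 0 0")

```text
t: 7.1
position: [0.5502, -0.1158, 0.0404]
tcp_rot: [180.0, 0.0, 110.2]
wrist_force: [0.5, -1.7, 0.4]
width: 0.002
grasp_force: 0.9
```

Run:
```python
from h import *
im,d=manip.grab_frame("side"); Q=tj(cloud("side",d)); s=manip.sense(); print(tj(np.array(s["position"])),s["wrist_force"])
for n in("nose","bracket"):
    for r in manip.mark_of(n,"side")[:3]: print(n,r["conf"],np.round(tj(w("side",r["point"])),3))
q=Q[(abs(Q[...,1])<.024)&(d>0)&(Q[...,2]<.05)&(Q[...,2]>.01)]
for x in np.arange(-.15,.004,.004):
    e=q[abs(q[:,0]-x)<.002]
    if len(e): print(round(x,3),len(e),"%.3f"%np.median(e[:,2]),end=" | ")
cv2.imwrite("pics/e.png",cv2.resize(im[155:275,205:325],(600,600),interpolation=2))
```

```text
[-1.38378003e-01 -1.14900190e-05  4.03508343e-02] [ 1.85208541 -0.64809623 -0.01429006]
nose 0.79 [-0.363 -0.166 -0.003]
nose 0.78 [-0.007 -0.002  0.008]
nose 0.46 [-0.024 -0.002  0.011]
bracket 0.74 [-0.302 -0.156  0.001]
bracket 0.68 [-0.065 -0.005  0.013]
bracket 0.64 [-0.322  0.284  0.001]
-0.15 9 0.013 | -0.146 28 0.022 | -0.142 18 0.030 | -0.138 7 0.014 | -0.134 9 0.015 | -0.13 7 0.013 | -0.126 19 0.025 | -0.122 9 0.030 | -0.118 5 0.026 | -0.114 2 0.017 | -0.11 2 0.019 | -0.106 5 0.015 | -0.102 8 0.021 | -0.098 4 0.018 | -0.094 3 0.016 | -0.09 9 0.018 | -0.086 6 0.020 | -0.082 6 0.017 | -0.078 3 0.019 | -0.074 7 0.018 | -0.07 12 0.020 | -0.066 14 0.018 | -0.062 14 0.020 | -0.058 12 0.019 | -0.054 15 0.019 | -0.05 13 0.021 | -0.046 11 0.020 | -0.042 19 0.018 | -0.038 10 0.018 | -0.034 13 0.020 | -0.03 11 0.019 | -0.026 16 0.018 | -0.022 12 0.019 | -0.018 11 0.018 | -0.014 15 0.019 | -0.01 11 0.019 | -0.006 9 0.018 | -0.002 8 0.016 | 0.002 25 0.019 |
```

View pics/e.png

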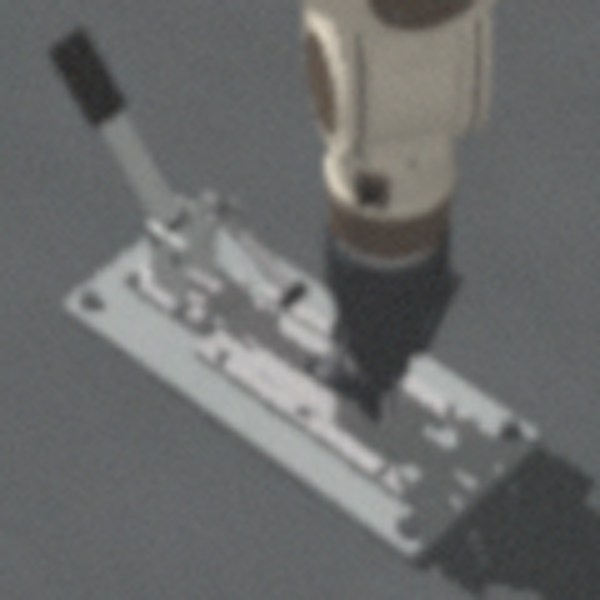

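The bracket is moving with the fingers; the nose is about 6 mm short of the stop.

Request:
send_rows(commands="0.0005 0 0 0 0 0 0;0.0005 0 0 0 0 0 0;0.0005 0 0 0 0 0 0;0.0005 0 0 0 0 0 0;0.0005 0 0 0 0 0 0;0.0005 0 0 0 0 0 0;0.0005 0 0 0 0 0 0;0.0005 0 0 0 0 0 0")

```text
t: 8.05
position: [0.5488, -0.1121, 0.0403]
tcp_rot: [180.0, 0.0, 110.2]
wrist_force: [0.5, -1.9, 1.0]
width: -0.002
grasp_force: 0.8
```

Request:
send_rows(commands="0.0005 0 0 0 0 0 0;0.0005 0 0 0 0 0 0;0.0005 0 0 0 0 0 0;0.0005 0 0 0 0 0 0;0 0 0 0 0 0 0;0 0 0 0 0 0 0;0 0 0 0 0 0 0;0 0 0 0 0 0 0")

```text
t: 8.85
position: [0.5481, -0.1101, 0.0402]
tcp_rot: [-180.0, -0.0, 110.2]
wrist_force: [1.0, -1.1, 0.4]
width: -0.005
grasp_force: 0.5
```

Request:
send_rows(commands="0.0004 0 0 0 0 0 0;0.0004 0 0 0 0 0 0;0.0004 0 0 0 0 0 0;0.0004 0 0 0 0 0 0;0.0004 0 0 0 0 0 0;0 0 0 0 0 0 0;0 0 0 0 0 0 0;0 0 0 0 0 0 0")

```text
t: 9.65
position: [0.5473, -0.1083, 0.0402]
tcp_rot: [-180.0, -0.0, 110.2]
wrist_force: [-0.6, -1.1, 0.3]
width: 0.003
grasp_force: 0.4
```

Request:
send_rows(commands="0.0002 0 0 0 0 0 0;0.0002 0 0 0 0 0 0;0.0002 0 0 0 0 0 0;0.0002 0 0 0 0 0 0;0.0002 0 0 0 0 0 0;0.0002 0 0 0 0 0 0;0.0002 0 0 0 0 0 0;0.0002 0 0 0 0 0 0")

```text
t: 10.45
position: [0.5473, -0.1081, 0.0406]
tcp_rot: [180.0, 0.2, 110.1]
wrist_force: [1.1, -6.1, 0.0]
width: -0.001
grasp_force: 3.2
```

Request:
send_rows(commands="0.0002 0 0 0 0 0 0;0.0002 0 0 0 0 0 0;0.0002 0 0 0 0 0 0;0.0002 0 0 0 0 0 0;0.0002 0 0 0 0 0 0;0.0002 0 0 0 0 0 0;0.0002 0 0 0 0 0 0;0.0002 0 0 0 0 0 0")

```text
t: 11.25
position: [0.5475, -0.1079, 0.041]
tcp_rot: [180.0, 0.3, 110.1]
wrist_force: [1.7, -9.9, 0.5]
width: -0.001
grasp_force: 4.8
```

The force rises to 10 N with no more motion, so the bracket is home at the expected place. I'll back off, lift and look.

Request:
send_rows(commands="-0.001 0 0 0 0 0 0;-0.002 0 0 0 0 0 0;-0.005 0 0 0 0 0 0;-0.01 0 0 0 0 0 0;-0.012 0 0 0 0 0 0;-0.01 0 0 0 0 0 0;-0.005 0 -0.01 0 0 0 0;0 0 -0.03 0 0 0 0")

```text
t: 12.05
position: [0.5597, -0.1481, 0.0781]
tcp_rot: [-179.7, -0.2, 110.1]
wrist_force: [0.5, 0.3, 0.2]
width: -0.002
grasp_force: 0.0
```

Request:
send_rows(commands="0 0 -0.03 0 0 0 0;0 0 -0.03 0 0 0 0;0 0 -0.03 0 0 0 0;0 0 -0.03 0 0 0 0;0 0 -0.03 0 0 0 0;0 0 -0.03 0 0 0 0;0 0 -0.03 0 0 0 0;0 0 0 0 0 0 0")

```text
t: 12.85
position: [0.5638, -0.1483, 0.2964]
tcp_rot: [179.5, 0.3, 110.2]
wrist_force: [0.3, -0.3, -0.5]
width: 0.0
grasp_force: 0.0
```

Run:
```python
from h import *
im,d=manip.grab_frame("side"); Q=tj(cloud("side",d)); s=manip.sense(); print(s["t"],s["position"],tj(np.array(s["position"])),s["wrist_force"])
for n in("nose","bracket","stop"):
    for r in manip.mark_of(n,"side")[:3]: print(n,r["conf"],np.round(tj(w("side",r["point"])),3))
u=Q[(abs(Q[...,1])<.026)&(d>0)&(Q[...,2]>.028)&(Q[...,2]<.06)&(abs(Q[...,0]+.12)<.03)]; print("upright x",np.percentile(u[:,0],[2,10,50,90,98]),len(u))
g=Q[(abs(Q[...,1])<.03)&(d>0)&(Q[...,0]>.05)&(Q[...,0]<.16)&(Q[...,2]>.08)]
for x in np.arange(.06,.145,.008):
    e=g[abs(g[:,0]-x)<.004]; print(round(x,3),len(e),"%.3f %.3f y %.3f"%(e[:,2].max(),np.percentile(e[:,2],75),np.median(e[:,1])))
```

```text
12.9 [ 0.56297994 -0.14806979  0.29374892] [-0.17317198 -0.00087966  0.29374892] [ 1.16945849  0.36861251 -0.50555938]
nose 0.82 [-0.362 -0.166 -0.001]
nose 0.62 [ 0.    -0.003  0.011]
bracket 0.86 [-0.3   -0.152  0.004]
bracket 0.61 [-0.06  -0.005  0.014]
stop 0.79 [ 0.004 -0.005  0.014]
upright x [-0.11953861 -0.11792318 -0.11500789 -0.11109726 -0.10907454] 78
0.06 20 0.102 0.092 y 0.002
0.068 21 0.110 0.099 y -0.004
0.076 19 0.116 0.111 y -0.002
0.084 25 0.129 0.121 y -0.001
0.092 18 0.139 0.129 y -0.000
0.1 38 0.155 0.146 y 0.000
0.108 25 0.162 0.155 y 0.000
0.116 36 0.171 0.163 y 0.001
0.124 40 0.187 0.174 y 0.001
0.132 27 0.189 0.182 y 0.001
0.14 8 0.185 0.181 y 0.005
```

The bracket stays home (nose about 0, upright outer face about -0.119). Next I'll move over the handle.

Request:
send_rows(commands="0.0356 0 0 0 0 0 0;0.0356 0 0 0 0 0 0;0.0356 0 0 0 0 0 0;0.0356 0 0 0 0 0 0;0.0356 0 0 0 0 0 0;0.0356 0 0 0 0 0 0;0.0356 0 0 0 0 0 0;0.0356 0 0 0 0 0 0")

```text
t: 13.85
position: [0.4621, 0.1207, 0.2888]
tcp_rot: [-179.8, -0.0, 110.2]
wrist_force: [0.4, -0.6, -0.6]
width: 0.002
grasp_force: 0.0
```

Request:
send_rows(commands="0 0 0.015 0 0 0 0;0 0 0.02 0 0 0 0;0 0 0.02 0 0 0 0;0 0 0.015 0 0 0 0;0 0 0.009 0 0 0 0;0 0 0.002 0 0 0 0;0 0 0 0 0 0 0;0 0 0 0 0 0 0")

```text
t: 14.65
position: [0.4641, 0.1198, 0.2099]
tcp_rot: [179.9, 0.0, 110.2]
wrist_force: [0.2, 0.1, 0.7]
width: -0.003
grasp_force: 0.0
```

Run:
```python
from h import *
im,d=manip.grab_frame("side"); Q=tj(cloud("side",d)); s=manip.sense(); print(s["t"],tj(np.array(s["position"])),s["tcp_rot"],s["wrist_force"])
a,b=map(int,px("side",[.46,.13,.18])); print(a,b)
cv2.imwrite("pics/f.png",cv2.resize(im[b-60:b+60,a-60:a+60],(600,600),interpolation=2))
for f in range(1,40):
  th=.88*1 # placeholder
  break
R=.130;P=.071
for q in np.arange(0,.9,.11):
  a=.88-q; print(round(q,2),"TCP x %.4f z %.4f"%(.045+R*np.cos(a)-.006*np.sin(a)-.011, P+R*np.sin(a)+.006*np.cos(a)+.017))
```

```text
14.7 [ 0.11235495 -0.00042062  0.21006219] [1.79917504e+02 7.30714803e-03 1.10160612e+02] [-0.6233098  -0.26370794  0.0378796 ]
220 164
0.0 TCP x 0.1122 z 0.1920
0.11 TCP x 0.1232 z 0.1828
0.22 TCP x 0.1330 z 0.1724
0.33 TCP x 0.1417 z 0.1611
0.44 TCP x 0.1491 z 0.1488
0.55 TCP x 0.1550 z 0.1358
0.66 TCP x 0.1596 z 0.1222
0.77 TCP x 0.1626 z 0.1082
0.88 TCP x 0.1640 z 0.0940
```

View pics/f.png

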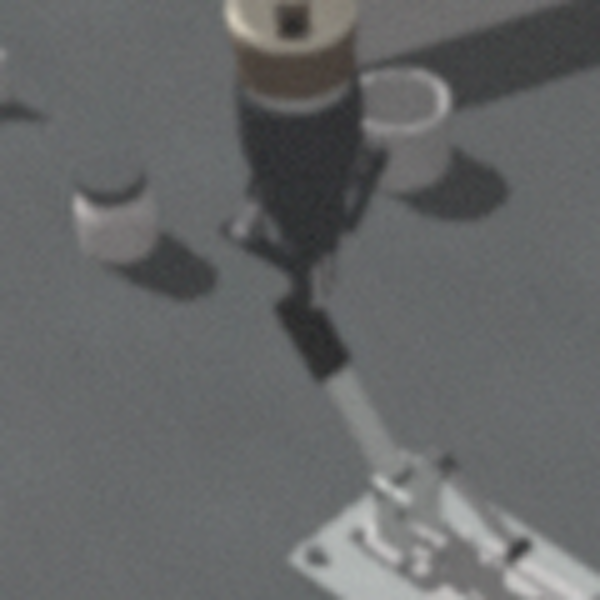

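The fingertips are right above the end part of the grip. I'll descend to touch it.

Request:
send_rows(commands="0 0 0.003 0 0 0 0;0 0 0.003 0 0 0 0;0 0 0.002 0 0 0 0;0 0 0.002 0 0 0 0;0 0 0.002 0 0 0 0;0 0 0.001 0 0 0 0;0 0 0.001 0 0 0 0;0 0 0.001 0 0 0 0")

```text
t: 15.5
position: [0.4637, 0.1198, 0.1943]
tcp_rot: [180.0, 0.0, 110.2]
wrist_force: [-0.2, -0.0, 0.2]
width: -0.0
grasp_force: 0.0
```

Request:
send_rows(commands="0 0 0.001 0 0 0 0;0 0 0.001 0 0 0 0;0 0 0.001 0 0 0 0;0 0 0.001 0 0 0 0;0 0 0.001 0 0 0 0;0 0 0 0 0 0 0;0 0 0 0 0 0 0;0 0 0 0 0 0 0")

```text
t: 16.3
position: [0.4637, 0.1198, 0.1894]
tcp_rot: [180.0, 0.0, 110.2]
wrist_force: [-0.5, 0.2, -0.3]
width: 0.004
grasp_force: 0.0
```

Request:
send_rows(commands="0 0 0.001 0 0 0 0;0 0 0.001 0 0 0 0;0 0 0.001 0 0 0 0;0 0 0.001 0 0 0 0;0 0 0 0 0 0 0;0 0 0 0 0 0 0;0 0 0 0 0 0 0;0 0 0 0 0 0 0")

```text
t: 17.1
position: [0.4636, 0.1198, 0.1853]
tcp_rot: [-180.0, -0.0, 110.2]
wrist_force: [-0.5, -0.3, 0.4]
width: 0.003
grasp_force: 0.0
```

Request:
send_rows(commands="0 0 0.001 0 0 0 0;0 0 0.001 0 0 0 0;0 0 0.001 0 0 0 0;0 0 0.001 0 0 0 0;0 0 0 0 0 0 0;0 0 0 0 0 0 0;0 0 0 0 0 0 0;0 0 0 0 0 0 0")

```text
t: 17.9
position: [0.4636, 0.1197, 0.1812]
tcp_rot: [-180.0, 0.0, 110.2]
wrist_force: [0.1, -0.9, 0.3]
width: -0.001
grasp_force: 0.1
```

Run:
```python
from h import *
im,d=manip.grab_frame("side"); Q=tj(cloud("side",d)); s=manip.sense(); print(s["t"],tj(np.array(s["position"])),s["wrist_force"],s["grasp_force"])
g=Q[(abs(Q[...,1])<.03)&(d>0)&(Q[...,0]>.05)&(Q[...,0]<.16)&(Q[...,2]>.08)]
for x in np.arange(.06,.145,.008):
    e=g[abs(g[:,0]-x)<.004]; print(round(x,3),len(e),"%.3f %.3f y %.3f"%(e[:,2].max(),np.percentile(e[:,2],75),np.median(e[:,1])))
a,b=218,170
cv2.imwrite("pics/g.png",cv2.resize(im[b-30:b+30,a-30:a+30],(600,600),interpolation=2))
```

```text
17.95 [0.11247621 0.00020736 0.18121895] [ 0.44357393 -0.05629457  0.09920912] 0.1058036812901264
0.06 28 0.601 0.553 y -0.005
0.068 486 0.625 0.591 y -0.002
0.076 524 0.626 0.518 y 0.003
0.084 489 0.628 0.470 y 0.009
0.092 179 0.624 0.428 y 0.019
0.1 198 0.625 0.273 y 0.006
0.108 169 0.626 0.260 y 0.004
0.116 67 0.626 0.610 y 0.010
0.124 41 0.626 0.613 y 0.010
0.132 39 0.623 0.613 y 0.011
0.14 60 0.628 0.620 y 0.009
```

View pics/g.png

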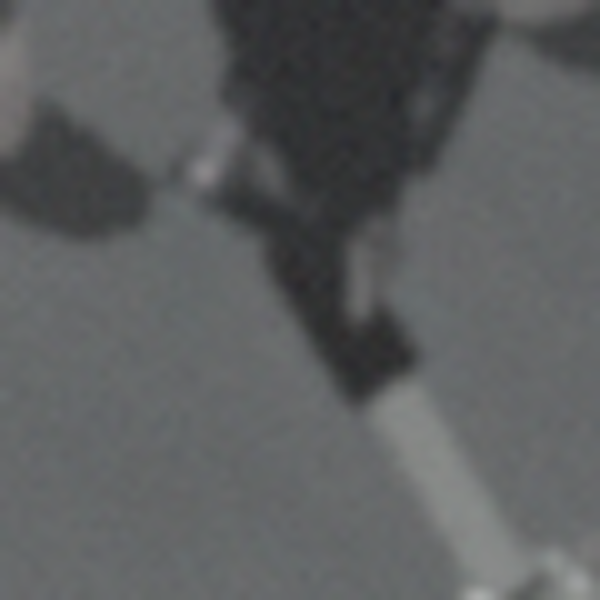

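Request:
send_rows(commands="0 0 0.0007 0 0 0 0;0 0 0.0007 0 0 0 0;0 0 0.0007 0 0 0 0;0 0 0.0007 0 0 0 0;0 0 0.0007 0 0 0 0;0 0 0.0005 0 0 0 0;0 0 0.0005 0 0 0 0;0 0 0.0005 0 0 0 0")

```text
t: 18.75
position: [0.4637, 0.1198, 0.1763]
tcp_rot: [180.0, 0.0, 110.2]
wrist_force: [-0.1, 0.1, 2.0]
width: 0.003
grasp_force: 0.7
```

Contact at 2 N, but at about r=115 mm because the tip is narrower than I assumed. I'll lift and shift outward along the handle.

Request:
send_rows(commands="0 0 -0.005 0 0 0 0;0 0 -0.007 0 0 0 0;0.004 0 -0.005 0 0 0 0;0.004 0 0 0 0 0 0;0 0 0 0 0 0 0;0 0 0.002 0 0 0 0;0 0 0.002 0 0 0 0;0 0 0.001 0 0 0 0")

```text
t: 19.55
position: [0.4606, 0.1271, 0.1877]
tcp_rot: [-179.9, -0.0, 110.2]
wrist_force: [0.3, -0.2, 1.0]
width: 0.0
grasp_force: 0.0
```

Request:
send_rows(commands="0 0 0.001 0 0 0 0;0 0 0.001 0 0 0 0;0 0 0.0007 0 0 0 0;0 0 0.0007 0 0 0 0;0 0 0.0007 0 0 0 0;0 0 0.0007 0 0 0 0;0 0 0 0 0 0 0;0 0 0 0 0 0 0")

```text
t: 20.35
position: [0.4611, 0.1273, 0.1836]
tcp_rot: [180.0, 0.0, 110.2]
wrist_force: [-0.5, -0.8, 1.5]
width: 0.001
grasp_force: 0.6
```

Request:
send_rows(commands="0.0019 0 0.0017 0 0 0 0;0.0019 0 0.0017 0 0 0 0;0.0019 0 0.0017 0 0 0 0;0.0019 0 0.0017 0 0 0 0;0.0019 0 0.0017 0 0 0 0;0.0019 0 0.0017 0 0 0 0;0.0019 0 0.0018 0 0 0 0;0.0017 0 0.0018 0 0 0 0")

```text
t: 21.15
position: [0.4561, 0.141, 0.1696]
tcp_rot: [180.0, 0.1, 110.1]
wrist_force: [3.0, -5.1, 2.0]
width: -0.002
grasp_force: 2.1
```

Request:
send_rows(commands="0.0016 0 0.002 0 0 0 0;0.0016 0 0.002 0 0 0 0;0.0016 0 0.002 0 0 0 0;0.0016 0 0.002 0 0 0 0;0.0016 0 0.002 0 0 0 0;0.0015 0 0.002 0 0 0 0;0.0015 0 0.002 0 0 0 0;0.0015 0 0.002 0 0 0 0")

```text
t: 21.95
position: [0.452, 0.152, 0.1539]
tcp_rot: [180.0, 0.2, 110.1]
wrist_force: [3.3, -7.2, 3.7]
width: -0.0
grasp_force: 3.4
```

The force has a large horizontal part, so the tip is rubbing outward. I'll go mainly downwards.

Request:
send_rows(commands="0 0 0.002 0 0 0 0;0 0 0.002 0 0 0 0;0 0 0.002 0 0 0 0;0.0005 0 0.002 0 0 0 0;0.0005 0 0.002 0 0 0 0;0.0008 0 0.002 0 0 0 0;0.0008 0 0.002 0 0 0 0;0.0008 0 0.002 0 0 0 0")

```text
t: 22.75
position: [0.45, 0.1585, 0.1392]
tcp_rot: [179.9, -0.3, 110.2]
wrist_force: [-3.4, 1.9, 13.3]
width: -0.002
grasp_force: 5.5
```

Run:
```python
from h import *
im,d=manip.grab_frame("side"); Q=tj(cloud("side",d)); s=manip.sense(); print(s["t"],tj(np.array(s["position"])),J@np.array(s["wrist_force"]),s["grasp_force"])
g=Q[(abs(Q[...,1])<.02)&(d>0)&(Q[...,0]>.05)&(Q[...,0]<.2)&(Q[...,2]>.07)&(Q[...,2]<.19)]
for x in np.arange(.06,.2,.008):
    e=g[abs(g[:,0]-x)<.004]
    if len(e): print(round(x,3),len(e),"%.3f %.3f %.3f"%(e[:,2].min(),np.median(e[:,2]),e[:,2].max()))
a,b=map(int,px("side",[.455,.145,.13]))
cv2.imwrite("pics/i.png",cv2.resize(im[b-45:b+45,a-45:a+45],(600,600),interpolation=2))
```

```text
22.8 [ 0.15362907 -0.00035841  0.13900022] [ 1.59977088  1.52722164 10.85271106] 4.727104157209396
0.06 13 0.075 0.078 0.083
0.068 14 0.075 0.082 0.087
0.076 12 0.080 0.086 0.095
0.084 14 0.075 0.086 0.091
0.092 14 0.086 0.090 0.098
0.1 12 0.088 0.095 0.099
0.108 15 0.092 0.096 0.102
0.116 12 0.093 0.101 0.106
0.124 21 0.093 0.104 0.111
0.132 21 0.104 0.109 0.116
0.14 40 0.108 0.142 0.189
0.148 89 0.107 0.148 0.187
0.156 25 0.111 0.140 0.187
0.164 16 0.112 0.130 0.188
0.172 10 0.119 0.127 0.190
0.18 8 0.116 0.124 0.128
```

View pics/i.png

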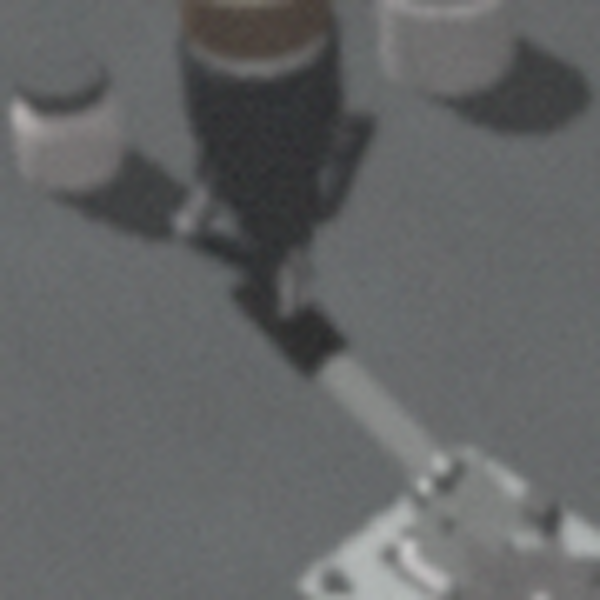

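The handle is about 0.37 rad above level, contact is at r≈0.12 m and the force is 11–13 N. Continuing.

Request:
send_rows(commands="0.0007 0 0.0015 0 0 0 0;0.0007 0 0.0015 0 0 0 0;0.0007 0 0.0015 0 0 0 0;0.0007 0 0.0015 0 0 0 0;0.0006 0 0.0015 0 0 0 0;0.0006 0 0.0015 0 0 0 0;0.0006 0 0.0015 0 0 0 0;0.0006 0 0.0015 0 0 0 0")

```text
t: 23.6
position: [0.4484, 0.1629, 0.1278]
tcp_rot: [179.9, -0.2, 110.2]
wrist_force: [-3.0, -0.8, 16.4]
width: 0.003
grasp_force: 7.5
```

Request:
send_rows(commands="0.0005 0 0.0015 0 0 0 0;0.0005 0 0.0015 0 0 0 0;0.0005 0 0.0015 0 0 0 0;0.0004 0 0.0015 0 0 0 0;0.0004 0 0.0015 0 0 0 0;0.0003 0 0.0012 0 0 0 0;0.0003 0 0.001 0 0 0 0;0.0003 0 0.001 0 0 0 0")

```text
t: 24.4
position: [0.4472, 0.166, 0.1171]
tcp_rot: [179.9, -0.2, 110.2]
wrist_force: [-3.8, -0.2, 15.8]
width: 0.001
grasp_force: 7.7
```

Request:
send_rows(commands="0.0003 0 0.001 0 0 0 0;0.0003 0 0.001 0 0 0 0;0.0003 0 0.001 0 0 0 0;0.0003 0 0.001 0 0 0 0;0.0003 0 0.001 0 0 0 0;0.0002 0 0.001 0 0 0 0;0.0002 0 0.001 0 0 0 0;0.0002 0 0.0005 0 0 0 0")

```text
t: 25.2
position: [0.4466, 0.1677, 0.1093]
tcp_rot: [179.9, -0.2, 110.2]
wrist_force: [-2.5, 0.0, 13.6]
width: -0.002
grasp_force: 6.8
```

Request:
send_rows(commands="0.0002 0 0.0005 0 0 0 0;0.0002 0 0.0005 0 0 0 0;0.0002 0 0.0005 0 0 0 0;0.0002 0 0.0005 0 0 0 0;0.0002 0 0.0005 0 0 0 0;0.0002 0 0.0005 0 0 0 0;0.0002 0 0.0005 0 0 0 0;0.0002 0 0.0005 0 0 0 0")

```text
t: 26.0
position: [0.4462, 0.1685, 0.1048]
tcp_rot: [179.9, -0.1, 110.2]
wrist_force: [-0.0, -2.7, 11.3]
width: -0.001
grasp_force: 5.3
```

Request:
send_rows(commands="0 0 0.0005 0 0 0 0;0 0 0.0005 0 0 0 0;0 0 0.0005 0 0 0 0;0 0 0.0005 0 0 0 0;0 0 0.0005 0 0 0 0;0 0 0 0 0 0 0;0 0 0 0 0 0 0;0 0 0 0 0 0 0")

```text
t: 26.8
position: [0.4461, 0.1688, 0.1018]
tcp_rot: [179.9, -0.1, 110.2]
wrist_force: [-0.1, 0.3, 7.3]
width: -0.004
grasp_force: 3.6
```

Force is falling and the snap is near, so I'll use small steps.

Request:
send_rows(commands="0 0 0.0004 0 0 0 0;0 0 0.0004 0 0 0 0;0 0 0.0004 0 0 0 0;0 0 0.0004 0 0 0 0;0 0 0.0004 0 0 0 0;0 0 0 0 0 0 0;0 0 0 0 0 0 0;0 0 0 0 0 0 0")

```text
t: 27.6
position: [0.446, 0.1685, 0.0992]
tcp_rot: [180.0, -0.1, 110.2]
wrist_force: [0.8, 2.7, 4.6]
width: -0.0
grasp_force: 2.1
```

Request:
send_rows(commands="0 0 0.0004 0 0 0 0;0 0 0.0004 0 0 0 0;0 0 0.0004 0 0 0 0;0 0 0.0004 0 0 0 0;0 0 0 0 0 0 0;0 0 0 0 0 0 0;0 0 0 0 0 0 0;0 0 0 0 0 0 0")

```text
t: 28.4
position: [0.4457, 0.1673, 0.0971]
tcp_rot: [-179.9, 0.0, 110.2]
wrist_force: [0.6, 0.2, 0.1]
width: 0.001
grasp_force: 0.0
```

Force dropped to zero, so the handle snapped over and left the finger. I'll lift away and verify.

Request:
send_rows(commands="0 0 -0.005 0 0 0 0;0 0 -0.015 0 0 0 0;0 0 -0.025 0 0 0 0;0 0 -0.03 0 0 0 0;0.02 0 -0.03 0 0 0 0;0.02 0 -0.02 0 0 0 0;0.02 0 0 0 0 0 0;0 0 0 0 0 0 0")

```text
t: 29.2
position: [0.4253, 0.2258, 0.2237]
tcp_rot: [179.9, -0.0, 110.3]
wrist_force: [0.3, -0.7, -0.4]
width: 0.0
grasp_force: 0.0
```

Run:
```python
from h import *
im,d=manip.grab_frame("side"); Q=tj(cloud("side",d)); s=manip.sense(); print(s["t"],tj(np.array(s["position"])),s["wrist_force"])
g=Q[(abs(Q[...,1])<.013)&(d>0)&(Q[...,0]>.12)&(Q[...,0]<.2)&(Q[...,2]>.06)&(Q[...,2]<.12)]
for x in np.arange(.124,.2,.01):
    e=g[abs(g[:,0]-x)<.005]
    if len(e): print(round(x,3),len(e),"%.3f"%np.median(e[:,2]))
u=Q[(abs(Q[...,1])<.026)&(d>0)&(Q[...,2]>.028)&(Q[...,2]<.06)&(abs(Q[...,0]+.12)<.03)]; print("upright x",np.percentile(u[:,0],[2,10,50,90,98]),len(u))
cv2.imwrite("pics/j.png",cv2.resize(im[150:270,200:320],(600,600),interpolation=2))
```

```text
29.25 [2.24151983e-01 1.43401996e-04 2.22940917e-01] [0.35860578 0.48769962 0.12854292]
0.124 10 0.077
0.134 21 0.076
0.144 17 0.078
0.154 16 0.079
0.164 22 0.080
0.174 16 0.081
0.184 15 0.081
0.194 5 0.078
upright x [-0.1188494  -0.1176358  -0.11559624 -0.11101371 -0.10870506] 78
```

View pics/j.png

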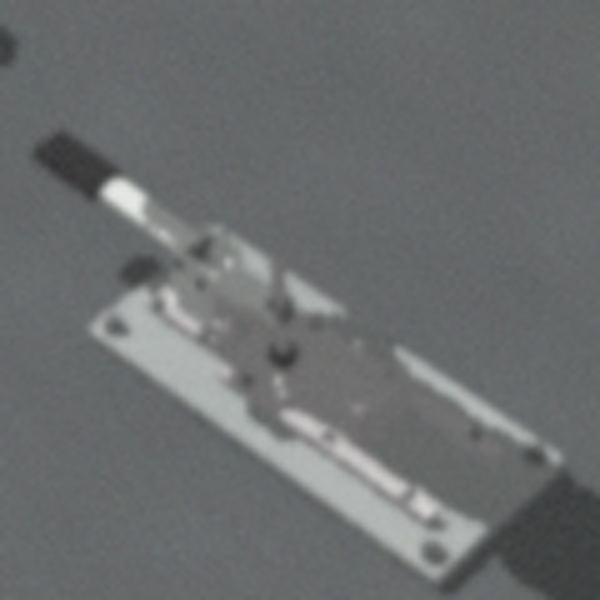

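The handle looks level and the pad is down on the bracket. The depth slope is slightly off zero, though, so I'll check the angle with both cameras over several frames.

Run:
```python
from h import *
for c in("side","top"):
  A=[];B=[]
  for k in range(8):
    im,d=manip.grab_frame(c); Q=tj(cloud(c,d)); ok=d>0
    A.append(Q[(abs(Q[...,1])<.012)&ok&(Q[...,0]>.132)&(Q[...,0]<.186)&(Q[...,2]>.06)&(Q[...,2]<.1)])
    B.append(Q[(abs(Q[...,1])>.04)&(abs(Q[...,1])<.06)&ok&(Q[...,0]>-.2)&(Q[...,0]<.08)&(Q[...,2]>.004)&(Q[...,2]<.02)])
  for n,a in(("grip",np.vstack(A)),("plate",np.vstack(B))):
    if len(a)>20: 
      p=np.polyfit(a[:,0],a[:,2],1); print(c,n,len(a),"slope %.3f"%p[0],"mean z %.4f"%np.median(a[:,2]),"x %.3f"%a[:,0].mean())
```

```text
side grip 710 slope 0.058 mean z 0.0794 x 0.159
side plate 5019 slope 0.001 mean z 0.0132 x -0.072
top grip 967 slope 0.039 mean z 0.0791 x 0.159
top plate 6937 slope 0.002 mean z 0.0127 x -0.060
```

Both cameras give a slope of about 0.05 rad and a height that fits zero packing. The handle is therefore at about 0.83 rad, just short of the snap. I'll go back and press a few mm more.

Request:
send_rows(commands="-0.01 0 0 0 0 0 0;-0.02 0 0 0 0 0 0;-0.02 0 0.02 0 0 0 0;-0.01 0 0.03 0 0 0 0;0 0 0.03 0 0 0 0;0 0 0.025 0 0 0 0;0 0 0.015 0 0 0 0;0 0 0 0 0 0 0")

```text
t: 30.85
position: [0.4443, 0.1663, 0.1002]
tcp_rot: [-179.7, 0.0, 110.1]
wrist_force: [0.4, -0.3, 0.3]
width: 0.0
grasp_force: 0.0
```

Request:
send_rows(commands="0 0 0.001 0 0 0 0;0 0 0.001 0 0 0 0;0 0 0.001 0 0 0 0;0 0 0.001 0 0 0 0;0 0 0.0005 0 0 0 0;0 0 0 0 0 0 0;0 0 0 0 0 0 0;0 0 0 0 0 0 0")

```text
t: 31.65
position: [0.4461, 0.1677, 0.0979]
tcp_rot: [180.0, -0.0, 110.2]
wrist_force: [0.0, 0.4, 0.3]
width: -0.001
grasp_force: 0.0
```

Request:
send_rows(commands="0 0 0.0004 0 0 0 0;0 0 0.0004 0 0 0 0;0 0 0.0004 0 0 0 0;0 0 0.0004 0 0 0 0;0 0 0 0 0 0 0;0 0 0 0 0 0 0;0 0 0 0 0 0 0;0 0 0 0 0 0 0")

```text
t: 32.45
position: [0.4461, 0.1676, 0.0963]
tcp_rot: [-180.0, 0.0, 110.2]
wrist_force: [0.3, 0.4, 0.7]
width: -0.0
grasp_force: 0.0
```

Request:
send_rows(commands="0 0 0.0004 0 0 0 0;0 0 0.0004 0 0 0 0;0 0 0.0004 0 0 0 0;0 0 0 0 0 0 0;0 0 0 0 0 0 0;0 0 0 0 0 0 0;0 0 0 0 0 0 0;0 0 0 0 0 0 0")

```text
t: 33.25
position: [0.4461, 0.1676, 0.0951]
tcp_rot: [180.0, -0.0, 110.2]
wrist_force: [0.7, 0.0, 0.2]
width: 0.003
grasp_force: 0.0
```

Request:
send_rows(commands="0 0 0.0003 0 0 0 0;0 0 0.0003 0 0 0 0;0 0 0.0003 0 0 0 0;0 0 0 0 0 0 0;0 0 0 0 0 0 0;0 0 0 0 0 0 0;0 0 0 0 0 0 0;0 0 0 0 0 0 0")

```text
t: 34.05
position: [0.4461, 0.1676, 0.0942]
tcp_rot: [180.0, -0.0, 110.2]
wrist_force: [-0.2, 0.5, -1.0]
width: 0.001
grasp_force: 0.0
```

Run:
```python
from h import *
for c in("side","top"):
  A=[]
  for k in range(6):
    im,d=manip.grab_frame(c); Q=tj(cloud(c,d)); A.append(Q[(abs(Q[...,1])<.02)&(d>0)&(Q[...,0]>.05)&(Q[...,0]<.215)&(Q[...,2]>.055)&(Q[...,2]<.1)])
  a=np.vstack(A)
  for x in np.arange(.07,.21,.01):
    e=a[(abs(a[:,0]-x)<.005)&(abs(a[:,1])<.008)]
    if len(e): print(c,round(x,3),len(e),"%.4f"%np.median(e[:,2]))
s=manip.sense(); print(s["t"],s["position"],s["wrist_force"])
```

```text
side 0.07 59 0.0728
side 0.08 82 0.0729
side 0.09 55 0.0723
side 0.1 71 0.0729
side 0.11 65 0.0730
side 0.12 63 0.0732
side 0.13 74 0.0736
side 0.14 57 0.0759
side 0.15 88 0.0770
side 0.16 108 0.0860
side 0.17 6 0.0742
side 0.18 17 0.0748
side 0.19 15 0.0742
top 0.07 80 0.0716
top 0.08 90 0.0722
top 0.09 85 0.0721
top 0.1 91 0.0722
top 0.11 90 0.0719
top 0.12 78 0.0725
top 0.13 32 0.0721
34.65 [0.44607391 0.16761653 0.09419279] [ 0.78028087 -0.80726009  0.79760929]
```

The handle face is now level at 0.0725–0.073 m from x = 0.07 to 0.19, which matches locked with zero packing. Nothing is touching it. I'll lift and make a final check.

Request:
send_rows(commands="0 0 -0.005 0 0 0 0;0 0 -0.015 0 0 0 0;0 0 -0.025 0 0 0 0;0 0 -0.03 0 0 0 0;0.02 0 -0.03 0 0 0 0;0.02 0 -0.02 0 0 0 0;0.02 0 0 0 0 0 0;0 0 0 0 0 0 0")

```text
t: 35.45
position: [0.4253, 0.2258, 0.2205]
tcp_rot: [179.8, -0.1, 110.3]
wrist_force: [-0.3, -0.8, -0.2]
width: 0.001
grasp_force: 0.0
```

```bash
cat > chk.py <<'E'
from h import *
for c in("side","top"):
  A=[];U=[]
  for k in range(8):
    im,d=manip.grab_frame(c); Q=tj(cloud(c,d)); ok=d>0
    A.append(Q[(abs(Q[...,1])<.012)&ok&(Q[...,0]>.1)&(Q[...,0]<.186)&(Q[...,2]>.055)&(Q[...,2]<.1)])
    U.append(Q[(abs(Q[...,1])<.026)&ok&(Q[...,2]>.028)&(Q[...,2]<.06)&(abs(Q[...,0]+.12)<.03)])
  a=np.vstack(A); p=np.polyfit(a[:,0],a[:,2],1); print(c,len(a),"slope %.3f z@.12 %.4f z@.18 %.4f"%(p[0],np.polyval(p,.12),np.polyval(p,.18)),"upright",np.percentile(np.vstack(U)[:,0],[5,50]))
s=manip.sense(); print(s["t"],s["position"],s["wrist_force"])
E
python3 chk.py
```

```text
side 1062 slope 0.051 z@.12 0.0731 z@.18 0.0762 upright [-0.11878518 -0.11565608]
top 1400 slope 0.045 z@.12 0.0733 z@.18 0.0760 upright [-0.12118212 -0.11662177]
36.25 [0.42539705 0.22391395 0.21920046] [0.80053686 0.06428705 0.85829481]
```

Run:
```python
from h import *
for c in("side","top"):
  A=[]
  for k in range(10):
    im,d=manip.grab_frame(c); Q=tj(cloud(c,d)); A.append(Q[(abs(Q[...,1])<.008)&(d>0)&(Q[...,0]>.06)&(Q[...,0]<.2)&(Q[...,2]>.05)&(Q[...,2]<.1)])
  a=np.vstack(A)
  print(c,[(round(x,3),round(float(np.median(a[abs(a[:,0]-x)<.005][:,2])),4)) for x in np.arange(.07,.196,.01)])
  for lo,hi in((.07,.122),(.136,.184)):
    b=a[(a[:,0]>lo)&(a[:,0]<hi)]; print(np.polyfit(b[:,0],b[:,2],1))
```

```text
side [(np.float64(0.07), 0.0727), (np.float64(0.08), 0.0728), (np.float64(0.09), 0.0726), (np.float64(0.1), 0.0726), (np.float64(0.11), 0.0726), (np.float64(0.12), 0.0734), (np.float64(0.13), 0.0728), (np.float64(0.14), 0.0768), (np.float64(0.15), 0.0761), (np.float64(0.16), 0.0756), (np.float64(0.17), 0.076), (np.float64(0.18), 0.0758), (np.float64(0.19), 0.075)]
[-0.0035052   0.07283976]
[0.00549002 0.07502139]
top [(np.float64(0.07), 0.0727), (np.float64(0.08), 0.0729), (np.float64(0.09), 0.073), (np.float64(0.1), 0.0726), (np.float64(0.11), 0.0724), (np.float64(0.12), 0.0722), (np.float64(0.13), 0.0744), (np.float64(0.14), 0.0755), (np.float64(0.15), 0.0753), (np.float64(0.16), 0.0757), (np.float64(0.17), 0.0753), (np.float64(0.18), 0.0751), (np.float64(0.19), 0.0749)]
[0.00759322 0.07195501]
[0.00575094 0.0744492 ]
```

Bar and grip are both level (slope 0.00–0.01), so the handle is locked. The bracket is still home and the arm is clear. Handing in.

```bash
python3 -c "
from workcell import manip
print(manip.finish_job())"
```

```text
the job is handed in; nothing more can be done
None
```

The job is handed in, with no verdict returned: by my last measurements the bracket was home against the stop and the clamp handle level and locked, and the arm was clear and never went near the bystanders.

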